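# Set the board carrier, load it from the rack, lock it and flag it

## Task

Crank the handwheel until the carrier's pointer stands on the red load mark, then lift every circuit board straight up out of the black rack by its top bar and lower it gently, without dropping it, into a slot of its own in the blue carrier, standing on the carrier's floor, with the pointer still on the red mark. When all are in, crank on to the green transport mark, and last of all stand the green status marker upright in the middle of the round pad beside the handwheel, wholly on it. Never let a board fall over, and leave everything else on the bench alone.

Things in the scene. Friction and masses are not known exactly. Their poses are not given: they have to be found in the camera images.
- carrier: adjustable board carrier fixed to the bench: aluminium base 290 x 370 x 12 mm, two upright blue grooved walls facing each other along its y axis. Origin: on the bench under the middle of the loading space. x: along the row of slots (away from the robot when unturned); y: from the movable wall on the -y side (handwheel side) to the fixed wall (groove bottoms at y = +81 mm)
- wall (a joint): travel of the movable wall towards the fixed wall (carrier +y), m: 0 wide open, 0.048 on the middle of the red mark, 0.056 on the green, end stop 0.064. Groove bottoms at carrier y = -129 mm + travel, so 162 mm from those of the fixed wall at the red mark, 154 mm at the green. Driven only by the handwheel, 10 mm a turn; stays where it is left
- pointer (a point): tip of the black pointer of the movable wall, above the white scale strip on the carrier's +x side; moves with the wall
- load_mark (a point): middle of the red load mark on the scale, a stripe 5 mm wide (along carrier y)
- transport_mark (a point): middle of the green transport mark on the scale, 5 mm wide, 8 mm beyond the red one
- wheel_axis (a point): point on the vertical axis of the handwheel (black disc 104 mm across, its top 94 mm above the bench), at the height of the middle of its handle. Clockwise seen from above drives the movable wall towards the fixed wall (travel grows). About 0.15 N m to turn; up to five turns are needed
- handle (a point): middle of the red upright crank handle on the handwheel: 22 mm thick, 52 mm long (95 to 147 mm above the bench), 40 mm from the wheel axis. It spins freely on its own pin, so a gripper may hold it from above and go round with it without turning
- pad (a point): centre of the top of the round green-and-white pad, 76 mm across, on the carrier's base beside the handwheel, 14 mm above the bench
- marker_mid (a point): centre (32 mm above its underside) of the loose green status marker: round foot 56 mm across and 14 mm high, upright stem 32 mm thick up to 64 mm, white band; 160 g
- rack: black source rack fixed to the bench: base 12 mm thick, two grooved end walls reaching 82 mm above the bench, four slots 8 mm wide along its y axis, at x = -82.5, -27.5, 27.5, 82.5 mm in its frame. Origin on the bench under its middle. Some slots are empty
- slot1 (a point): middle of carrier slot 1, on the inside floor (12 mm above the bench); the board stands in it along the carrier's y axis. Slots are 55 mm apart; at both ends the board's edge runs in a groove 10 mm wide and 18 mm deep, straight up to 72 mm above the bench and above that opening out as a 45 degree V funnel with tips at 95 mm
- board1_mid (a point): centre of board 1, 60 mm above its lower edge: upright green circuit board 150 mm long (own y), 100 mm high, 4 mm thick (own x), topped by a silver bar 110 mm long, 12 mm thick, 24 mm high (96 to 120 mm above the lower edge); 120 mm high in all, about 250 g. Starts in a rack slot, lower edge 12 mm above the bench. Absent in some runs
- slot2 (a point): middle of carrier slot 2, on the inside floor (12 mm above the bench); the board stands in it along the carrier's y axis. Slots are 55 mm apart; at both ends the board's edge runs in a groove 10 mm wide and 18 mm deep, straight up to 72 mm above the bench and above that opening out as a 45 degree V funnel with tips at 95 mm
- board2_mid (a point): centre of board 2, 60 mm above its lower edge: upright green circuit board 150 mm long (own y), 100 mm high, 4 mm thick (own x), topped by a silver bar 110 mm long, 12 mm thick, 24 mm high (96 to 120 mm above the lower edge); 120 mm high in all, about 250 g. Starts in a rack slot, lower edge 12 mm above the bench. Absent in some runs
- slot3 (a point): middle of carrier slot 3, on the inside floor (12 mm above the bench); the board stands in it along the carrier's y axis. Slots are 55 mm apart; at both ends the board's edge runs in a groove 10 mm wide and 18 mm deep, straight up to 72 mm above the bench and above that opening out as a 45 degree V funnel with tips at 95 mm
- board3_mid (a point): centre of board 3, 60 mm above its lower edge: upright green circuit board 150 mm long (own y), 100 mm high, 4 mm thick (own x), topped by a silver bar 110 mm long, 12 mm thick, 24 mm high (96 to 120 mm above the lower edge); 120 mm high in all, about 250 g. Starts in a rack slot, lower edge 12 mm above the bench. Absent in some runs
- slot4 (a point): middle of carrier slot 4, on the inside floor (12 mm above the bench); the board stands in it along the carrier's y axis. Slots are 55 mm apart; at both ends the board's edge runs in a groove 10 mm wide and 18 mm deep, straight up to 72 mm above the bench and above that opening out as a 45 degree V funnel with tips at 95 mm
- board4_mid (a point): centre of board 4, 60 mm above its lower edge: upright green circuit board 150 mm long (own y), 100 mm high, 4 mm thick (own x), topped by a silver bar 110 mm long, 12 mm thick, 24 mm high (96 to 120 mm above the lower edge); 120 mm high in all, about 250 g. Starts in a rack slot, lower edge 12 mm above the bench. Absent in some runs
- driver: bystander: screwdriver, 200 mm long; leave it alone. Origin at the middle of its underside
- fan: bystander: black square fan module, 60 x 60 x 28 mm; leave it alone. Origin at the middle of its underside
- syringe: bystander: blue syringe lying down, 95 mm; leave it alone. Origin at the middle of its underside
- tape: bystander: orange tape roll, 76 mm across, 20 mm high; leave it alone. Origin at the middle of its underside
- screw_cup: bystander: steel cup, 72 mm across, 50 mm high; leave it alone. Origin at the middle of its underside
- carton: bystander: cardboard box, 90 x 70 x 50 mm; leave it alone. Origin at the middle of its underside
There are look-alikes about, which are no part of the job. There is more than one size of the part that bears marker_mid; the job needs the smaller.

How it is judged:
On the way, in this order (a step that is already met when the one before it is completed fails the run):
1. pointer on the red load mark (within 2.5 mm of its middle) (value of joint wall between 0.0455 and 0.0505 m), for 0.5 s.
2. every board stands in the carrier, the pointer still on the red mark (within 3 mm) (z of each of board1_mid, board2_mid, board3_mid, board4_mid in the frame of carrier below 0.082 m and x of board1_mid in the frame of carrier between -0.11 and 0.11 m and y of board1_mid in the frame of carrier between -0.025 and 0.025 m and angle between each of board1_mid, board2_mid, board3_mid, board4_mid's own z axis and vertical below 0.2 rad and x of board2_mid in the frame of carrier between -0.11 and 0.11 m and y of board2_mid in the frame of carrier between -0.025 and 0.025 m and x of board3_mid in the frame of carrier between -0.11 and 0.11 m and y of board3_mid in the frame of carrier between -0.025 and 0.025 m and x of board4_mid in the frame of carrier between -0.11 and 0.11 m and y of board4_mid in the frame of carrier between -0.025 and 0.025 m and value of joint wall between 0.045 and 0.051 m), for 0.3 s.
3. pointer on the green transport mark (within 2.5 mm of its middle), boards still in (z of each of board1_mid, board2_mid, board3_mid, board4_mid in the frame of carrier below 0.082 m and x of board1_mid in the frame of carrier between -0.11 and 0.11 m and y of board1_mid in the frame of carrier between -0.025 and 0.025 m and angle between each of board1_mid, board2_mid, board3_mid, board4_mid's own z axis and vertical below 0.2 rad and x of board2_mid in the frame of carrier between -0.11 and 0.11 m and y of board2_mid in the frame of carrier between -0.025 and 0.025 m and x of board3_mid in the frame of carrier between -0.11 and 0.11 m and y of board3_mid in the frame of carrier between -0.025 and 0.025 m and x of board4_mid in the frame of carrier between -0.11 and 0.11 m and y of board4_mid in the frame of carrier between -0.025 and 0.025 m and value of joint wall between 0.0535 and 0.0585 m), for 0.5 s.
4. status marker stands on the pad (horizontal distance between marker_mid and pad below 0.014 m and z of marker_mid in the frame of pad below 0.038 m and angle between marker_mid's own z axis and vertical below 0.1 rad), for 0.3 s.
At the end, for the whole second after the job is handed in: every board present stands upright (within 0.2 rad) on the floor of the carrier between its two walls, its ends in the grooves, the pointer is within 2.5 mm of the middle of the green mark, and the status marker stands upright and still on the pad, within 14 mm of its middle (all of step 3 and all of step 4 and linear speed of marker below 0.02 m/s); the robot touches nothing.
It fails at once if a board falls or is tipped over (more than 0.7 rad) (angle between any of board1_mid, board2_mid, board3_mid, board4_mid's own z axis and vertical above 0.7 rad).
It fails at once if a board drops into the carrier (faster than 0.5 m/s while its lower edge is within 30 mm of the carrier's floor) ((linear speed of board1 above 0.5 m/s and z of board1_mid in the frame of carrier below 0.102 m and y of board1_mid in the frame of carrier above -0.08 m) or (linear speed of board2 above 0.5 m/s and z of board2_mid in the frame of carrier below 0.102 m and y of board2_mid in the frame of carrier above -0.08 m) or (linear speed of board3 above 0.5 m/s and z of board3_mid in the frame of carrier below 0.102 m and y of board3_mid in the frame of carrier above -0.08 m) or (linear speed of board4 above 0.5 m/s and z of board4_mid in the frame of carrier below 0.102 m and y of board4_mid in the frame of carrier above -0.08 m)).
It fails at once if a bystander is moved more than 40 mm (distance of any of driver, fan, syringe, tape, screw_cup, carton from where it was at the start of the episode above 0.04 m).
Of board1, board2, board3, board4 only 2 to 4 are there at a start; the rules pass over those that are not, and their reading is None.
At some moment in a run one of marker may be knocked a few centimetres aside while the robot is not near it.
It also fails if it takes over 210 s, if anything falls off the work surface, if the arm or the gripper's body presses on something with over 40 N, if the wrist force passes 120 N, or if a joint passes its speed limit or range.

## Robot

A 7-joint arm with a two-finger parallel gripper is mounted at the origin on the work surface. World frame = base frame: x ahead of the robot, y to its left, z up, the work surface at z = 0. Lengths are in m, angles in rad, forces in N, time in s.
With the tool pointing down it reaches from about 0.35 to 0.9 m from the base axis. Payload 19.9 kg.
Tool frame: the origin (TCP) lies on the front face of the gripper's body, between the roots of the fingers; the fingertips stand 97 mm ahead of it and the grasp point (between the pads) lies 78 mm ahead of it; z points along the fingers, y is the line along which they close (so a half turn about z gives the same grasp; the last joint's range is limited). The gripper opens to 94 mm and grips with 3 to 60 N. Pads are 16 mm wide; open, the fingers measure 119 mm over their backs; the gripper's body (75 mm by 177 mm) begins 78 mm behind the grasp point.
Start: joints at [-1.153, 0.417, -0.01, 1.614, 0.005, 1.111, -0.053], TCP at [0.277, 0.56, 0.303] pointing down, gripper open.
Joint ranges: [-2.81, 2.81], [-0.39, 2.02], [-1.27, 1.25], [0.06, 2.57], [-1.19, 4.33], [0.19, 2], [-2.82, 2.82]. Speed limits (rad/s): [1.89, 1.89, 2.39, 2.39, 3.01, 3.01, 3.01].

## Interface

Orientations are given as [roll, pitch, yaw] about the fixed x, y, z axes, in that order (R = Rz(yaw) Ry(pitch) Rx(roll)).
In Python, from plant import env gives the robot as it stands.
- The arm moves only by the tool apply_moves, never from a script. Its argument "moves" is a list of rows, each a list of 4 numbers: the shift along the tool's x, y, z in m, then the turn about the tool's z in degrees. In form: [[dx, dy, dz, roll], ...]. A call has 1 to 8 rows; each row is the pose to reach, as a shift and turn from the pose commanded when the call began, along the tool's axes at that moment; what a row does not reach only later rows make up. A row lasts 1/12 s, in which the tool goes at most 41.7 mm and 7.16 degrees, less where a joint would pass 70% of its speed; a pose out of reach is approached as far as the arm can. A call with a gripper value outside its range is refused whole. "claw" is the finger opening in m, from 0 to 0.094, set as the call begins (left out, the last holds). The fingers move at their own pace and stop on an object; "force" is the grip in N (left out, the last holds). Time passes only in rows, so rows that repeat a pose let the fingers close. It gives the time, the measured TCP pose, the force, the opening and the grip force at its end, in the units of the state.
- env.get_state(): the state, without advancing time (a new reading comes with each control period).
- env.read_camera(name): name is "scene" or "top" or "wrist"; returns a dict with "pixels" (400x640x3 uint8, red, green, blue), "fovy" (degrees; the focal length in pixels is half the picture's height over the tangent of half this angle, whatever the lens; pixels are square), "cx", "cy" (the principal point, pixels), "rvec" (rotation vector, rad) and "tvec" (3), from world to camera coordinates, as OpenCV has them. Camera axes: x right, y down, z forward; pixel columns grow to the right and rows downward; lengths in m; the calibration is good to about 2 mm. A picture is of the moment at which its call begins. There is no depth.
- env.close_job(): hands the job in; it is judged then, once.
The state is a dict: "time": time; "q": joint angles; "qd": joint speeds; "tau": joint torques, N m; "eef_pos": TCP position; "eef_rot": TCP orientation; "force": force on the tool from outside, world axes, zero at the start; "wrist_torque": the same for the moment, N m; "width": opening from 0.0 (shut) to 1.0 (fully open); "finger_force": force on a finger pad.
Only numpy, scipy, OpenCV 4.12 (cv2) and the standard library are available. Lean on these libraries where they do the work, as an engineer would, in place of code of your own. Each camera call takes 0.05 s, during which the arm holds its last target. There are 200 camera calls.

## Working session

There is one attempt and no reset: what is moved stays moved. The work goes in short steps, Python scripts to look and compute and a tool call to move; the robot and the scene stay as the last step left them, time stands still between calls to the robot, and variables do not carry over. Pictures are saved under pics/ and viewed, at most 14 in all, crops included, and the job is handed in when it is done.

Besides the shell and the picture viewer there is one more tool, called after "Request:" as name(argument=value, ...) on one line, values as JSON. apply_moves: Moves the arm, as the interface text tells. Its arguments: {"type":"object","properties":{"moves":{"type":"array","items":{"type":"array","items":{"type":"number"}}},"claw":{"type":"number"},"force":{"type":"number"}},"required":["moves"]}

```bash
mkdir -p pics; ls; cat > h.py <<'E'
import numpy as np, cv2
from plant import env
from scipy.spatial.transform import Rotation as Ro
def cam(n):
    c=env.read_camera(n); im=c['pixels']; f=200/np.tan(np.radians(c['fovy'])/2)
    R=cv2.Rodrigues(np.array(c['rvec'],float))[0]; t=np.array(c['tvec'],float).reshape(3)
    return dict(im=im,f=f,cx=c['cx'],cy=c['cy'],R=R,t=t)
def ray(c,u,v,z):
    d=c['R'].T@np.array([(u-c['cx'])/c['f'],(v-c['cy'])/c['f'],1]); o=-c['R'].T@c['t']
    return o+d*(z-o[2])/d[2]
def proj(c,p):
    q=c['R']@np.array(p)+c['t']; return q[:2]/q[2]*c['f']+[c['cx'],c['cy']]
def save(c,n,s=1):
    im=cv2.cvtColor(c['im'],cv2.COLOR_RGB2BGR); cv2.imwrite('pics/'+n+'.png',cv2.resize(im,None,fx=s,fy=s,interpolation=cv2.INTER_CUBIC))
E
python3 - <<'E'
from h import *
s=env.get_state(); print({k:np.round(v,3) for k,v in s.items()})
for n in ['top','scene','wrist']:
    c=cam(n); save(c,n+'0',1.25); print(n,c['f'],c['cx'],c['cy'],-c['R'].T@c['t'],c['R'].round(2).tolist())
E
```

```text
pics
{'time': np.float64(0.0), 'q': array([-1.152,  0.418, -0.01 ,  1.614,  0.005,  1.111, -0.053]), 'qd': array([ 0.001, -0.   ,  0.   ,  0.001, -0.001, -0.001, -0.   ]), 'tau': array([ 1.0000e-03, -8.5124e+01,  6.4000e-01, -4.2599e+01, -4.9000e-02,
        1.9000e-02,  0.0000e+00]), 'eef_pos': array([0.277, 0.56 , 0.302]), 'eef_rot': array([-3.14 ,  0.   ,  2.682]), 'force': array([-0.81 ,  0.114, -0.366]), 'wrist_torque': array([0.046, 0.012, 0.013]), 'finger_force': np.float64(0.0), 'width': np.float64(1.0)}
top 389.0813971127969 318.5337573755445 198.85507502159567 [0.44108939 0.07603589 1.10307283] [[-0.03, -1.0, 0.0], [-0.99, 0.03, -0.11], [0.11, -0.01, -0.99]]
scene 504.3755756447907 324.97779905733813 197.2403625316333 [1.177376   1.01340083 1.17157945] [[-0.82, 0.57, -0.02], [0.4, 0.55, -0.73], [-0.41, -0.61, -0.68]]
wrist 352.36676919278506 322.91255068335914 206.72569226477526 [0.20956982 0.59313419 0.38435523] [[0.44, 0.9, -0.0], [0.87, -0.43, 0.26], [0.23, -0.12, -0.97]]
```

View pics/top0.png

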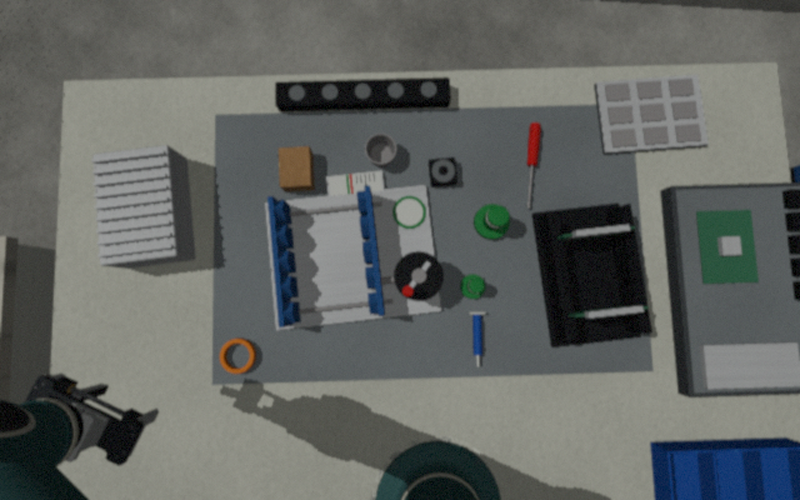

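View pics/scene0.png

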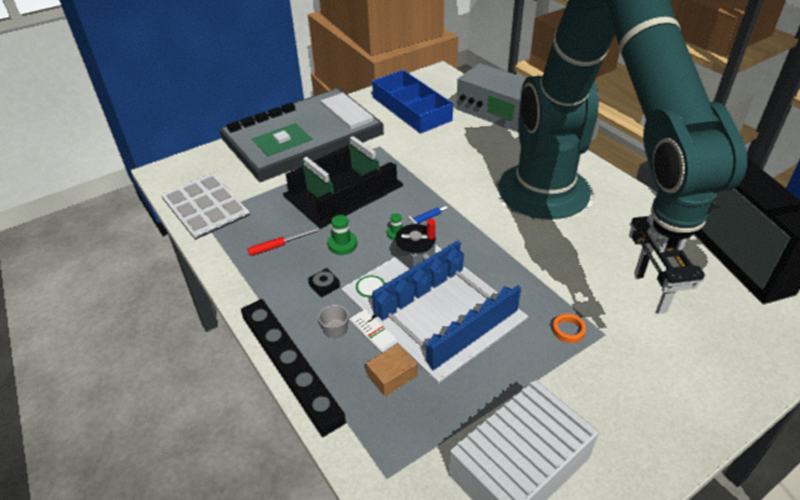

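The top view shows the carrier at display px (265–440, 187–328), with the handwheel at (418,276), its red handle at (408,291) and the pad at (409,212). The small marker is at (473,287) and the bigger look-alike at (491,221). There are two boards in the rack, with bars at (598,231) and (610,312).

```bash
python3 - <<'E'
from h import *
c=cam('top')
for n,u,v,z in [('c1',265,200,.012),('c2',428,187,.012),('c3',440,313,.012),('c4',277,328,.012),('wheel',418,276,.094),('handle top',408,291,.147),('pad',409,212,.014),('small',473,287,.064),('big',493,214,.09),('barA1',571,235,.132),('barA2',633,227,.132),('barB1',583,317,.132),('barB2',645,308,.132)]:
    print(n,ray(c,u/1.25,v/1.25,z).round(3))
hsv=cv2.cvtColor(c['im'],cv2.COLOR_RGB2HSV)
def bl(n,m,z):
    k,l,s,ce=cv2.connectedComponentsWithStats(m.astype(np.uint8))
    for i in range(1,k):
        if s[i,4]>30: print(n,s[i],ce[i].round(1),ray(c,*ce[i],z).round(3))
H,S,V=[hsv[...,i].astype(int) for i in range(3)]
bl('red',((H<6)|(H>174))&(S>170)&(V>90),.147)
bl('green',(H>45)&(H<80)&(S>120)&(V>50),.05)
E
```

```text
c1 [0.678 0.368 0.012]
c2 [ 0.698 -0.004  0.012]
c3 [ 0.411 -0.021  0.012]
c4 [0.389 0.341 0.012]
wheel [0.491 0.029 0.094]
handle top [0.46  0.052 0.147]
pad [0.641 0.041 0.014]
small [ 0.466 -0.089  0.064]
big [ 0.618 -0.134  0.09 ]
barA1 [ 0.563 -0.281  0.132]
barA2 [ 0.576 -0.407  0.132]
barB1 [ 0.399 -0.293  0.132]
barB2 [ 0.413 -0.418  0.132]
red [422  99  10  33 248] [426.6 114.6] [ 0.751 -0.211  0.147]
red [322 228   9   9  58] [325.7 232.4] [0.461 0.054 0.147]
green [379 164  29  27 538] [393.4 176.7] [ 0.61  -0.139  0.05 ]
green [ 558  169   48   57 1281] [581.  197.6] [ 0.538 -0.648  0.05 ]
green [369 220  19  19 268] [377.9 228.8] [ 0.468 -0.09   0.05 ]
```

Request:
apply_moves(moves=[[-0.218,-0.132,-0.08,60.4],[-0.218,-0.132,-0.08,60.4],[-0.218,-0.132,-0.08,60.4],[-0.218,-0.132,-0.08,60.4],[-0.218,-0.132,-0.08,60.4],[-0.218,-0.132,-0.08,60.4],[-0.218,-0.132,-0.08,60.4],[-0.218,-0.132,-0.08,60.4]])

```text
time: 0.87
eef_pos: [0.4169, 0.3412, 0.3843]
eef_rot: [3.139, -0.001, 1.67]
force: [-0.7, 0.4, -1.0]
width: 1.001
finger_force: 0.0
```

```bash
cat >> h.py <<'E'
def go(x,y,z,yaw):
    "tool shift+turn from measured pose to world target (yaw deg)"
    s=env.get_state(); R=Ro.from_euler('xyz',s['eef_rot']); d=R.inv().apply(np.array([x,y,z])-s['eef_pos'])
    t=-(yaw-np.degrees(s['eef_rot'][2])+180)%360; t=((t+180)%360)-180
    cy=np.degrees(s['eef_rot'][2]); t=(cy-yaw+180)%360-180
    print('t',round(float(s['time']),2),'pos',np.round(s['eef_pos'],4),'yaw',round(cy,2),'-> move',d.round(4),'turn',round(t,2),'F',np.round(s['force'],1),'w',round(float(s['width'])*.094,4))
E
python3 -c "
from h import *
go(.55,.13,.38,93.3)"
```

```text
t 0.87 pos [0.4169 0.3412 0.3843] yaw 95.66 -> move [-0.2233  0.1116  0.0044] turn 2.36 F [-0.7  0.4 -1. ] w 0.0941
```

Request:
apply_moves(moves=[[-0.22,0.11,0.0,1],[-0.22,0.11,0.0,1],[-0.22,0.11,0.0,1],[-0.22,0.11,0.0,1],[-0.22,0.11,0.0,1],[-0.22,0.11,0.0,1],[-0.22,0.11,0.0,1],[-0.22,0.11,0.0,1]])

```text
time: 1.53
eef_pos: [0.5485, 0.1366, 0.3824]
eef_rot: [-3.141, 0.001, 1.661]
force: [-0.8, 0.1, -0.6]
width: 0.997
finger_force: 0.0
```

```bash
python3 -c "
from h import *
go(.55,.13,.38,93.3)
c=cam('wrist');save(c,'w1',1.25); print(c['R'].round(2).tolist())"
```

```text
t 1.53 pos [0.5485 0.1366 0.3824] yaw 95.15 -> move [-0.0067  0.0009  0.0024] turn 1.85 F [-0.8  0.1 -0.6] w 0.0937
[[1.0, 0.09, 0.0], [0.09, -0.96, 0.26], [0.02, -0.26, -0.97]]
```

View pics/w1.png

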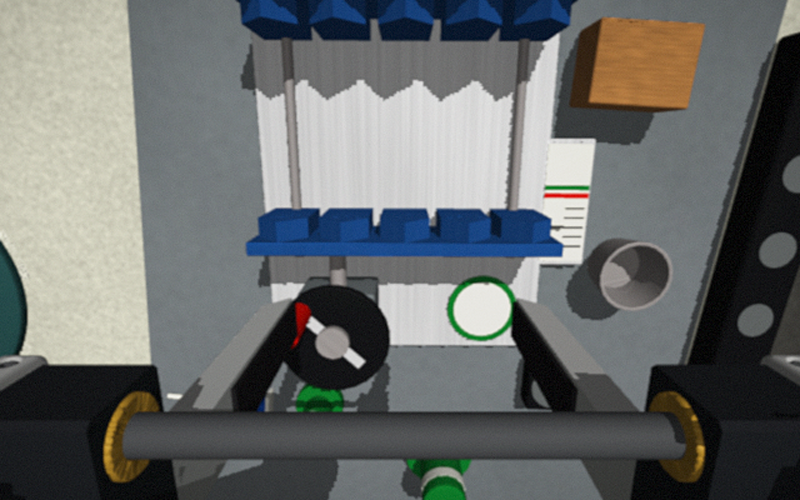

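The wrist view shows the scale strip at display px (545–595, 140–265), with the green stripe at v≈188 and the red at v≈196. The movable wall is at v≈210–255 and the wheel at (332,342). I'll zoom in on the scale.

```bash
python3 -c "
from h import *
c=cam('wrist'); im=cv2.cvtColor(c['im'],cv2.COLOR_RGB2BGR)[90:230,380:500]; cv2.imwrite('pics/s1.png',cv2.resize(im,None,fx=4,fy=4,interpolation=cv2.INTER_CUBIC))
for n,u,v,z in [('wheel',332,342,.094),('pad',483,308,.014),('red L',545,196,.014),('red R',588,196,.014),('green',568,188,.014),('fixed wall tip row',405,38,.095),('teeth mov tip',405,210,.095),('b',548,257,.06),('rod1 top',289,100,.05),('rod1 bot',295,205,.05),('rod2t',523,60,.05),('rod2b',514,205,.05)]: print(n,ray(c,u/1.25,v/1.25,z).round(4))
"
```

```text
wheel [0.4919 0.0285 0.094 ]
pad [0.6436 0.0445 0.014 ]
red L [0.6896 0.1714 0.014 ]
red R [0.7333 0.1755 0.014 ]
green [0.7115 0.1816 0.014 ]
fixed wall tip row [0.5348 0.2882 0.095 ]
teeth mov tip [0.5472 0.1563 0.095 ]
b [0.6874 0.1188 0.06  ]
rod1 top [0.4362 0.2377 0.05  ]
rod1 bot [0.4442 0.1444 0.05  ]
rod2t [0.6379 0.2895 0.05  ]
rod2b [0.6501 0.1636 0.05  ]
```

View pics/s1.png

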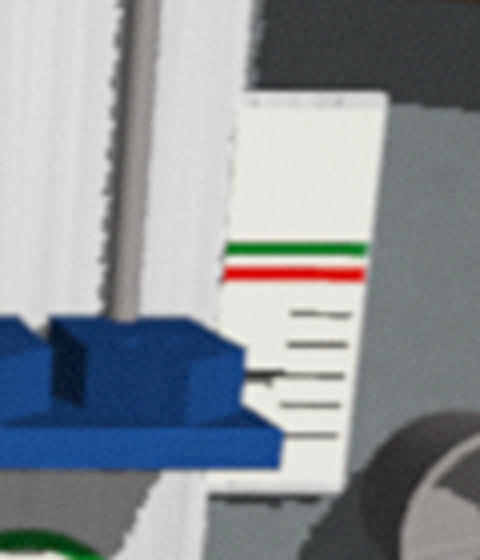

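The pointer sits at about the 3rd tick, roughly 32 mm short of red, so it needs about 3.2 turns. Moving to the handle.

```bash
python3 -c "
from h import *
go(.461,.054,.25,95.2);go(.461,.054,.208,95.2)"
```

```text
t 1.63 pos [0.5475 0.1393 0.3825] yaw 95.4 -> move [-0.0768 -0.0941  0.1325] turn 0.2 F [0.  0.7 0. ] w 0.0944
t 1.63 pos [0.5475 0.1393 0.3825] yaw 95.4 -> move [-0.0768 -0.0941  0.1745] turn 0.2 F [0.  0.7 0. ] w 0.0944
```

Request:
apply_moves(moves=[[-0.077,-0.094,0.05,0],[-0.077,-0.094,0.05,0],[-0.077,-0.094,0.09,0],[-0.077,-0.094,0.13,0],[-0.077,-0.094,0.175,0],[-0.077,-0.094,0.175,0],[-0.077,-0.094,0.175,0],[-0.077,-0.094,0.175,0]], claw=0.07)

```text
time: 2.3
eef_pos: [0.4611, 0.054, 0.2077]
eef_rot: [-3.14, 0.001, 1.666]
force: [0.8, -0.4, 0.3]
width: 0.746
finger_force: 0.0
```

```bash
python3 -c "
from h import *
go(.461,.054,.208,95.2)
c=cam('top');hsv=cv2.cvtColor(c['im'],cv2.COLOR_RGB2HSV);save(c,'t2',1.25)"
```

```text
t 2.3 pos [0.4611 0.054  0.2077] yaw 95.44 -> move [ 0.     -0.0001 -0.0003] turn 0.24 F [ 0.8 -0.4  0.3] w 0.0701
```

Request:
apply_moves(moves=[[0,0,0,0],[0,0,0,0],[0,0,0,0],[0,0,0,0],[0,0,0,0],[0,0,0,0]], claw=0.0, force=15)

```text
time: 2.85
eef_pos: [0.4615, 0.0532, 0.2079]
eef_rot: [3.141, -0.0, 1.664]
force: [-1.2, -0.2, -1.0]
width: 0.354
finger_force: 0.0
```

```bash
cat > circ.py <<'E'
from h import *
import sys
W=np.array([.4919,.0285]); s=env.get_state(); p=np.array(s['eef_pos']); th=np.arctan2(*(p[:2]-W)[::-1]); r=np.hypot(*(p[:2]-W))
print('r',r.round(4),'ang',np.degrees(th).round(1),'F',np.round(s['force'],1),'w',s['width'])
R=Ro.from_euler('xyz',s['eef_rot'])
step,n=float(sys.argv[1]),int(sys.argv[2])
print([[round(float(a),4) for a in R.inv().apply([*(W+.04*np.array([np.cos(th-np.radians(step)*k),np.sin(th-np.radians(step)*k)])-p[:2]),0])[:2]]+[0,0] for k in range(1,n+1)])
E
python3 circ.py 30 8
```

```text
r 0.0392 ang 140.9 F [-1.2 -0.2 -1. ] w 0.3537860722867547
[[0.0111, 0.0172, 0, 0], [0.0113, 0.0379, 0, 0], [0.0011, 0.056, 0, 0], [-0.0167, 0.0665, 0, 0], [-0.0374, 0.0667, 0, 0], [-0.0555, 0.0565, 0, 0], [-0.066, 0.0386, 0, 0], [-0.0662, 0.0179, 0, 0]]
```

Request:
apply_moves(moves=[[0,0,0,0],[0,0,0,0],[0,0,0,0],[0,0,0,0],[0,0,0,0],[0,0,0,0]])

```text
time: 3.35
eef_pos: [0.4615, 0.0531, 0.2077]
eef_rot: [3.141, 0.0, 1.664]
force: [0.8, -0.3, 1.5]
width: 0.228
finger_force: 15.0
```

```bash
python3 circ.py 30 8
```

```text
r 0.0391 ang 141.0 F [ 0.8 -0.3  1.5] w 0.2282919369585569
[[0.0112, 0.0172, 0, 0], [0.0114, 0.0379, 0, 0], [0.0012, 0.0559, 0, 0], [-0.0166, 0.0665, 0, 0], [-0.0373, 0.0667, 0, 0], [-0.0553, 0.0566, 0, 0], [-0.0659, 0.0387, 0, 0], [-0.0661, 0.018, 0, 0]]
```

Request:
apply_moves(moves=[[0.011,0.017,0,0],[0.0115,0.038,0,0],[0.001,0.056,0,0],[-0.0165,0.0665,0,0],[-0.037,0.0665,0,0],[-0.055,0.0565,0,0],[-0.066,0.0385,0,0],[-0.066,0.018,0,0]])

```text
time: 4.02
eef_pos: [0.4859, -0.0124, 0.2077]
eef_rot: [3.14, 0.0, 1.662]
force: [7.5, 13.2, -1.6]
width: 0.232
finger_force: 15.0
```

```bash
python3 circ.py 45 8
```

```text
r 0.0413 ang -98.3 F [ 7.5 13.2 -1.6] w 0.2320090652742254
[[0.0193, -0.0244, 0, 0], [0.0496, -0.0292, 0, 0], [0.0743, -0.0111, 0, 0], [0.0791, 0.0191, 0, 0], [0.061, 0.0438, 0, 0], [0.0308, 0.0486, 0, 0], [0.0061, 0.0306, 0, 0], [0.0013, 0.0003, 0, 0]]
```

Request:
apply_moves(moves=[[0.019,-0.0245,0,0],[0.0495,-0.029,0,0],[0.0745,-0.011,0,0],[0.079,0.019,0,0],[0.061,0.044,0,0],[0.031,0.0485,0,0],[0.006,0.0305,0,0],[0.001,0.0,0,0]])

```text
time: 4.68
eef_pos: [0.4867, -0.0136, 0.2074]
eef_rot: [3.141, 0.002, 1.661]
force: [-1.3, -1.5, -0.9]
width: 0.008
finger_force: 0.0
```

```bash
python3 circ.py 45 8; python3 -c "
from h import *
c=cam('top');save(c,'t3',3);im=cv2.cvtColor(c['im'],cv2.COLOR_RGB2BGR)[120:220,230:330]; cv2.imwrite('pics/t3c.png',cv2.resize(im,None,fx=6,fy=6,interpolation=cv2.INTER_CUBIC))"
```

```text
r 0.0424 ang -97.1 F [-1.3 -1.5 -0.9] w 0.007519093427326667
[[0.0198, -0.0246, 0, 0], [0.0499, -0.0301, 0, 0], [0.0751, -0.0126, 0, 0], [0.0805, 0.0175, 0, 0], [0.0631, 0.0427, 0, 0], [0.0329, 0.0481, 0, 0], [0.0078, 0.0306, 0, 0], [0.0023, 0.0005, 0, 0]]
```

View pics/t3c.png

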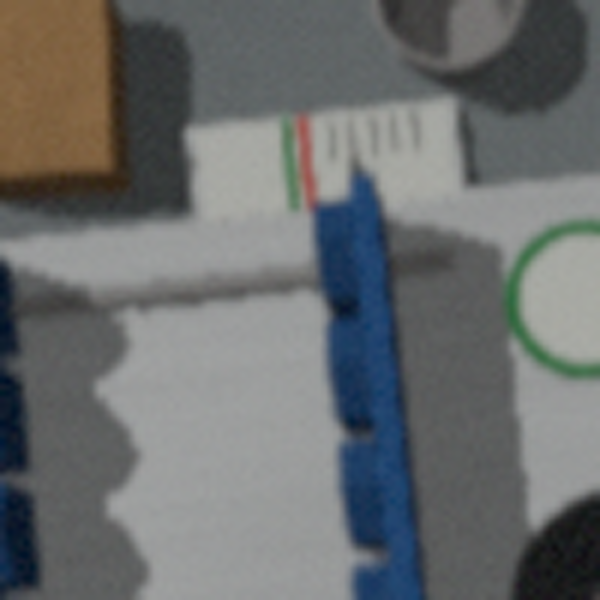

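The fingers slipped off the handle, and the pointer is now roughly 20 mm short of red. Lifting, reopening and finding the handle again.

Request:
apply_moves(moves=[[0,0,-0.04,0],[0.03,0,-0.08,0],[0.03,0,-0.1,0],[0.03,0,-0.1,0],[0.03,0,-0.1,0],[0.03,0,-0.1,0],[0.03,0,-0.1,0],[0.03,0,-0.1,0]], claw=0.07)

```text
time: 5.4
eef_pos: [0.4823, 0.0197, 0.3067]
eef_rot: [-3.14, 0.001, 1.664]
force: [0.8, -0.7, 0.7]
width: 0.537
finger_force: 0.0
```

```bash
cat > han.py <<'E'
from h import *
W=np.array([.4919,.0285])
for n in ['top','wrist']:
    c=cam(n);hsv=cv2.cvtColor(c['im'],cv2.COLOR_RGB2HSV);H,S,V=[hsv[...,i].astype(int) for i in range(3)]
    m=(((H<6)|(H>174))&(S>150)&(V>80)).astype(np.uint8)
    k,l,s,ce=cv2.connectedComponentsWithStats(m)
    for i in range(1,k):
        p=ray(c,*ce[i],.147); q=ray(c,*ce[i],.121)
        if s[i,4]>15 and np.hypot(*(p[:2]-W))<.09: print(n,s[i],'top',p.round(4),'mid',q.round(4),'r',np.hypot(*(p[:2]-W)).round(3),np.hypot(*(q[:2]-W)).round(3),'ang',np.degrees(np.arctan2(*(p[:2]-W)[::-1])).round(0))
E
python3 han.py; python3 -c "
from h import *
go(0,0,0,0);save(cam('wrist'),'w4',1.25)"
```

```text
wrist [275 158  33  41 972] top [0.4575 0.0477 0.147 ] mid [0.4556 0.0427 0.121 ] r 0.039 0.039 ang 151.0
t 5.5 pos [0.4824 0.0197 0.307 ] yaw 95.33 -> move [ 0.0253 -0.4817  0.3076] turn 95.33 F [ 0.  -0.8  0. ] w 0.0587
```

```bash
python3 -c "
from h import *
go(.457,.047,.206,95.3)"
```

```text
t 5.55 pos [0.4825 0.0198 0.3071] yaw 95.34 -> move [ 0.0295 -0.0227  0.1011] turn 0.04 F [-0.1  0.3  0.5] w 0.0626
```

Request:
apply_moves(moves=[[0.0295,-0.0225,0.03,0],[0.0295,-0.0225,0.07,0],[0.0295,-0.0225,0.104,0],[0.0295,-0.0225,0.104,0],[0.0295,-0.0225,0.104,0]])

```text
time: 5.97
eef_pos: [0.4571, 0.0468, 0.2033]
eef_rot: [-3.138, 0.001, 1.664]
force: [0.4, -0.3, 0.4]
width: 0.747
finger_force: 0.0
```

Request:
apply_moves(moves=[[0,0,0,0],[0,0,0,0],[0,0,0,0],[0,0,0,0],[0,0,0,0],[0,0,0,0],[0,0,0,0],[0,0,0,0]], claw=0.0, force=45)

```text
time: 6.63
eef_pos: [0.4571, 0.0472, 0.2037]
eef_rot: [-3.14, -0.0, 1.664]
force: [-2.0, 1.1, 7.3]
width: 0.229
finger_force: 45.0
```

```bash
python3 circ.py 30 8
```

```text
r 0.0396 ang 151.7 F [-2.   1.1  7.3] w 0.22876283562589456
[[0.0139, 0.0152, 0, 0], [0.018, 0.0355, 0, 0], [0.0114, 0.0551, 0, 0], [-0.0042, 0.0688, 0, 0], [-0.0245, 0.0729, 0, 0], [-0.0441, 0.0662, 0, 0], [-0.0578, 0.0507, 0, 0], [-0.0618, 0.0304, 0, 0]]
```

Request:
apply_moves(moves=[[0.014,0.015,0,0],[0.018,0.0355,0,0],[0.0115,0.055,0,0],[-0.004,0.069,0,0],[-0.0245,0.073,0,0],[-0.044,0.066,0,0],[-0.058,0.0505,0,0],[-0.062,0.0305,0,0]])

```text
time: 7.3
eef_pos: [0.4939, -0.0116, 0.2037]
eef_rot: [3.141, -0.002, 1.664]
force: [3.6, 28.9, -1.1]
width: 0.229
finger_force: 45.0
```

```bash
python3 circ.py 30 8
```

```text
r 0.0402 ang -87.1 F [ 3.6 28.9 -1.1] w 0.2286014948015572
[[0.0064, -0.0197, 0, 0], [0.0216, -0.0338, 0, 0], [0.0418, -0.0383, 0, 0], [0.0616, -0.0321, 0, 0], [0.0756, -0.0168, 0, 0], [0.0801, 0.0034, 0, 0], [0.0739, 0.0232, 0, 0], [0.0587, 0.0372, 0, 0]]
```

```bash
sed -i 's/\.0285/.0315/' circ.py; python3 circ.py 30 8
```

```text
r 0.0432 ang -87.3 F [ 3.6 28.9 -1.1] w 0.2286014948015572
[[0.0094, -0.0196, 0, 0], [0.0247, -0.0335, 0, 0], [0.045, -0.038, 0, 0], [0.0647, -0.0317, 0, 0], [0.0787, -0.0164, 0, 0], [0.0831, 0.0038, 0, 0], [0.0768, 0.0236, 0, 0], [0.0615, 0.0375, 0, 0]]
```

Request:
apply_moves(moves=[[0.0094,-0.0196,0,0],[0.0245,-0.0335,0,0],[0.045,-0.038,0,0],[0.0645,-0.0315,0,0],[0.0785,-0.0165,0,0],[0.083,0.004,0,0],[0.077,0.0235,0,0],[0.0615,0.0375,0,0]])

```text
time: 7.97
eef_pos: [0.526, 0.0541, 0.2041]
eef_rot: [-3.14, -0.0, 1.667]
force: [-20.8, -7.1, 20.7]
width: 0.228
finger_force: 45.0
```

```bash
python3 circ.py 30 8
```

```text
r 0.0409 ang 33.5 F [-20.8  -7.1  20.7] w 0.2275854924259221
[[-0.0206, 0.0039, 0, 0], [-0.0404, -0.0022, 0, 0], [-0.0545, -0.0173, 0, 0], [-0.0592, -0.0375, 0, 0], [-0.0531, -0.0573, 0, 0], [-0.038, -0.0714, 0, 0], [-0.0178, -0.0761, 0, 0], [0.002, -0.07, 0, 0]]
```

```bash
sed -i 's/\.4919,\.0315/.4910,.0305/' circ.py; python3 circ.py 30 8;  python3 -c "
from h import *
c=cam('wrist');im=cv2.cvtColor(c['im'],cv2.COLOR_RGB2BGR)[0:200,300:560]; cv2.imwrite('pics/s3.png',cv2.resize(im,None,fx=3,fy=3,interpolation=cv2.INTER_CUBIC))"
```

```text
r 0.0422 ang 34.0 F [-20.8  -7.1  20.7] w 0.2275854924259221
[[-0.0212, 0.0029, 0, 0], [-0.041, -0.003, 0, 0], [-0.0553, -0.018, 0, 0], [-0.0601, -0.0382, 0, 0], [-0.0542, -0.058, 0, 0], [-0.0392, -0.0723, 0, 0], [-0.0191, -0.0771, 0, 0], [0.0008, -0.0712, 0, 0]]
```

View pics/s3.png

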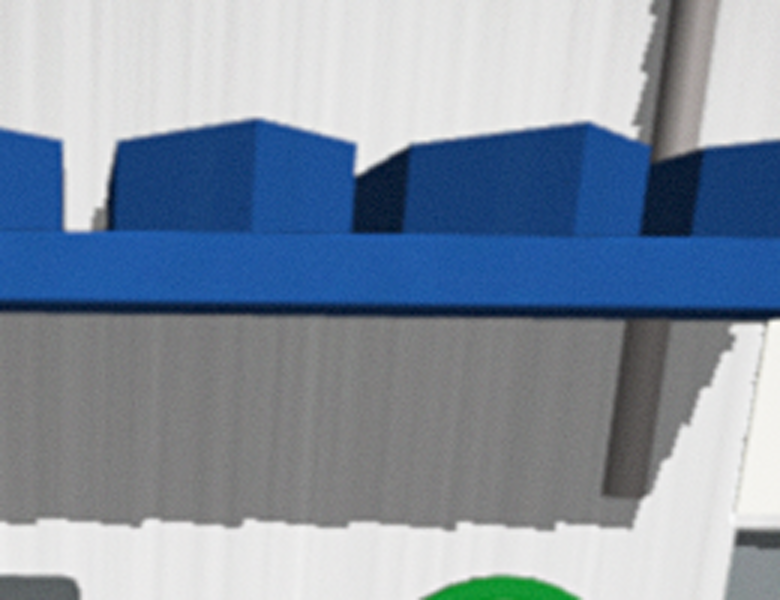

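Request:
apply_moves(moves=[[-0.021,0.003,0,0],[-0.041,-0.003,0,0],[-0.0555,-0.018,0,0],[-0.06,-0.038,0,0],[-0.054,-0.058,0,0],[-0.039,-0.0725,0,0],[-0.019,-0.077,0,0],[0.001,-0.071,0,0]])

```text
time: 8.68
eef_pos: [0.4555, 0.0472, 0.2047]
eef_rot: [3.135, 0.001, 1.663]
force: [29.4, -19.4, -9.9]
width: 0.229
finger_force: 45.0
```

```bash
python3 circ.py 30 8;  python3 -c "
from h import *
c=cam('top');im=cv2.cvtColor(c['im'],cv2.COLOR_RGB2BGR)[130:180,250:320]; cv2.imwrite('pics/s4.png',cv2.resize(im,None,fx=8,fy=8,interpolation=cv2.INTER_CUBIC))"
```

```text
r 0.0393 ang 154.8 F [ 29.4 -19.4  -9.9] w 0.22931069345378788
[[0.0149, 0.0141, 0, 0], [0.0201, 0.0342, 0, 0], [0.0145, 0.0541, 0, 0], [-0.0002, 0.0686, 0, 0], [-0.0203, 0.0738, 0, 0], [-0.0402, 0.0683, 0, 0], [-0.0547, 0.0535, 0, 0], [-0.0599, 0.0335, 0, 0]]
```

View pics/s4.png

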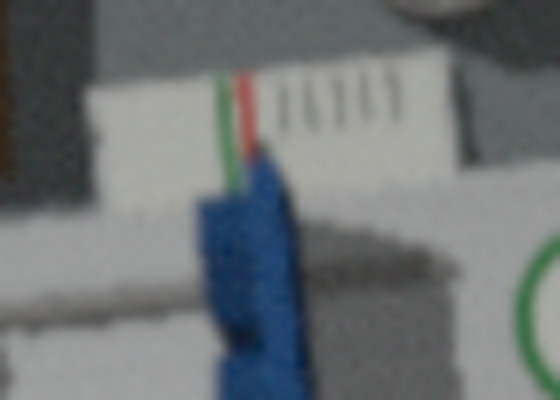

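Request:
apply_moves(moves=[[0.0145,0.014,0,0],[0.02,0.034,0,0],[0.02,0.034,0,0]])

```text
time: 8.98
eef_pos: [0.4895, 0.0707, 0.2045]
eef_rot: [3.139, 0.002, 1.665]
force: [2.2, 1.1, 15.5]
width: 0.224
finger_force: 45.0
```

Request:
apply_moves(moves=[[0,0,0,0],[0,0,0,0],[0,0,0,0],[0,0,-0.03,0],[0,0,-0.07,0],[0.04,0,-0.1,0],[0.06,0.02,-0.13,0],[0.06,0.06,-0.13,0]], claw=0.05)

```text
time: 9.65
eef_pos: [0.5376, 0.1402, 0.339]
eef_rot: [3.137, -0.005, 1.67]
force: [0.2, 2.2, 1.4]
width: 0.532
finger_force: 0.0
```

```bash
python3 -c "
from h import *
go(.60,.11,.33,95.3)"; python3 han.py
```

```text
t 9.65 pos [0.5376 0.1402 0.339 ] yaw 95.66 -> move [-0.0362  0.0591  0.0091] turn 0.36 F [0.2 2.2 1.4] w 0.05
```

Request:
apply_moves(moves=[[-0.055,0.06,0.01,0],[-0.055,0.115,0.01,0],[-0.055,0.115,0.01,0],[-0.055,0.115,0.01,0],[-0.055,0.115,0.01,0],[-0.055,0.115,0.01,0]])

```text
time: 10.25
eef_pos: [0.658, 0.0913, 0.3227]
eef_rot: [-3.14, 0.0, 1.664]
force: [-0.4, 0.4, 0.2]
width: 0.531
finger_force: 0.0
```

```bash
python3 -c "
from h import *
go(.65,.09,.33,95.3)
c=cam('wrist');np.savez('w5.npz',**c);print(proj(c,[.7,.17,.02]),-c['R'].T@c['t']);u,v=map(int,proj(c,[.69,.17,.02]));im=cv2.cvtColor(c['im'],cv2.COLOR_RGB2BGR)
cv2.imwrite('pics/w5.png',cv2.resize(im,None,fx=1.25,fy=1.25,interpolation=cv2.INTER_CUBIC))
print(u,v);cv2.imwrite('pics/s5.png',cv2.resize(im[v-40:v+60,u-80:u+80],None,fx=5,fy=5,interpolation=cv2.INTER_CUBIC))"; python3 han.py
```

```text
t 10.25 pos [0.658  0.0913 0.3227] yaw 95.32 -> move [-0.0006 -0.0081 -0.0073] turn 0.02 F [-0.4  0.4  0.2] w 0.0499
[369.91125888 112.53959603] [0.65076647 0.1660069  0.4049439 ]
360 111
wrist [  90  195   59   42 1468] top [0.5015 0.0762 0.147 ] mid [0.4865 0.0671 0.121 ] r 0.049 0.039 ang 79.0
```

View pics/s5.png

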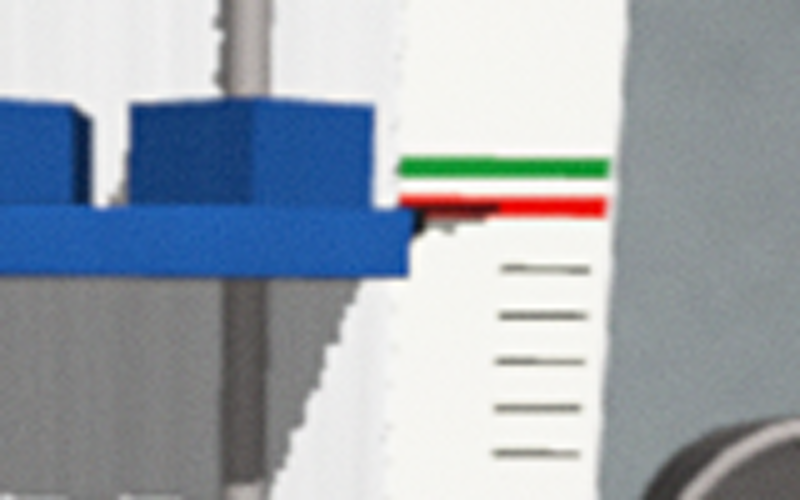

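Pointer tip at (495,208) against the red stripe centre at v≈207, at 5 px/mm, so it is on red within 0.5 mm. The next view is for the carrier frame; both walls are now symmetric about its origin.

Request:
apply_moves(moves=[[0.035,-0.03,-0.03,0],[0.07,-0.07,-0.06,0],[0.07,-0.1,-0.09,0],[0.07,-0.12,-0.11,0],[0.07,-0.12,-0.11,0],[0.07,-0.12,-0.11,0],[0.07,-0.12,-0.11,0]])

```text
time: 10.98
eef_pos: [0.532, 0.1504, 0.4344]
eef_rot: [3.14, -0.002, 1.666]
force: [0.1, -0.3, 0.1]
width: 0.53
finger_force: 0.0
```

```bash
python3 -c "
from h import *
go(.54,.16,.42,95.3)
c=cam('wrist');np.savez('w6.npz',**c);save(c,'w6',1.25)"; python3 han.py
```

```text
t 10.98 pos [0.532  0.1504 0.4344] yaw 95.45 -> move [0.0087 0.0089 0.0144] turn 0.15 F [ 0.1 -0.3  0.1] w 0.0499
top [315 217   9  10  69] top [0.4883 0.0685 0.147 ] mid [0.4896 0.0683 0.121 ] r 0.04 0.04 ang 95.0
wrist [274 229  18  33 398] top [0.494  0.0796 0.147 ] mid [0.4918 0.0693 0.121 ] r 0.051 0.041 ang 88.0
```

View pics/w6.png

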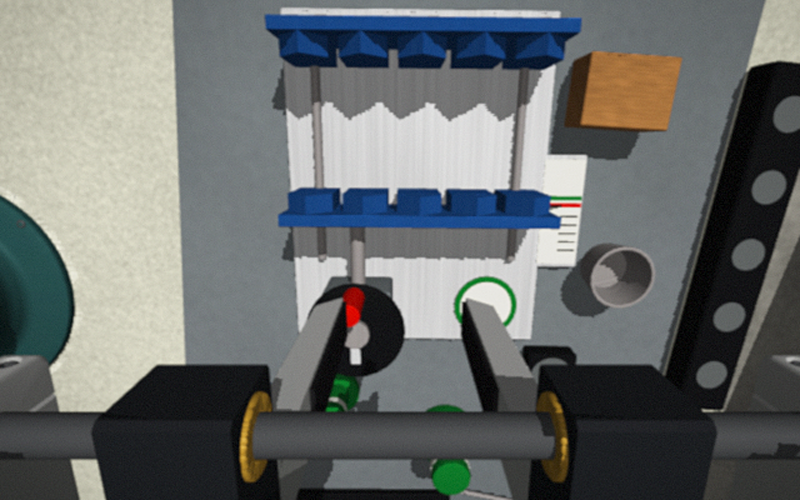

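```bash
python3 -c "
from h import *
c=dict(np.load('w6.npz'))
r=lambda u,v,z:ray(c,u/1.25,v/1.25,z)
for z in (.072,.095):
  a,b=r(422,29,z),r(420,213,z); print(z,'F',a.round(4),'M',b.round(4),'d',np.linalg.norm(a-b).round(4),'mid',((a+b)/2).round(4))
  l,rr=r(266,29,z),r(580,29,z);l2,r2=r(281,213,z),r(558,213,z);print('centres of plates',((l+rr)/2).round(4),((l2+r2)/2).round(4),np.linalg.norm(l-rr),np.linalg.norm(l2-r2), 'yaw',np.arctan2((rr-l)[1],(rr-l)[0]),np.arctan2((r2-l2)[1],(r2-l2)[0]))
for z in (.012,.05):
  print('gapsF',[r(u,64,z).round(3).tolist()[:2] for u in (333,392,449,508)]);print('gapsM',[r(u,205,z).round(3).tolist()[:2] for u in (342,394,444,497)])
a,b=r(543,204.5,.014),r(582,204.5,.014);print('red',a,b,np.arctan2((b-a)[1],(b-a)[0]))
a,b=r(316,80,.05),r(320,185,.05);print(a,b,'rod yaw',np.arctan2(-(b-a)[0]*-1,-(b-a)[1]))
a,b=r(525,80,.05),r(517,185,.05);print(a,b,'rod yaw',np.arctan2((b-a)[0],-(b-a)[1]))
print('pad',r(485,306,.014))
"
```

```text
0.072 F [0.5329 0.3253 0.072 ] M [0.5489 0.156  0.072 ] d 0.1701 mid [0.5409 0.2406 0.072 ]
centres of plates [0.5339 0.3254 0.072 ] [0.5486 0.156  0.072 ] 0.28816624490136744 0.28180250381384464 yaw 0.09633990342279425 0.09521483648915753
0.095 F [0.5325 0.3201 0.095 ] M [0.5477 0.1596 0.095 ] d 0.1613 mid [0.5401 0.2398 0.095 ]
centres of plates [0.5334 0.3202 0.095 ] [0.5473 0.1595 0.095 ] 0.2732636816032684 0.2672290424006731 yaw 0.09633990342279426 0.09521483648915757
gapsF [[0.444, 0.296], [0.506, 0.302], [0.566, 0.308], [0.629, 0.314]]
gapsM [[0.462, 0.147], [0.522, 0.153], [0.579, 0.159], [0.639, 0.164]]
gapsF [[0.45, 0.291], [0.507, 0.296], [0.563, 0.302], [0.621, 0.307]]
gapsM [[0.467, 0.153], [0.522, 0.158], [0.575, 0.164], [0.631, 0.169]]
red [0.69135046 0.17014481 0.014     ] [0.7358598  0.17439818 0.014     ] 0.09527216462883378
[0.4338112  0.27460058 0.05      ] [0.44256446 0.17204131 0.05      ] rod yaw 0.0851420056740437
[0.63976158 0.29444333 0.05      ] [0.6485311  0.19175068 0.05      ] rod yaw 0.08518911524697885
pad [0.64290824 0.04112183 0.014     ]
```

The plates are 161 mm apart at z=95 mm (162 expected), giving carrier origin ≈ (0.540, 0.240) and yaw ≈ 0.094. Going over the rack now.

Request:
apply_moves(moves=[[-0.27,-0.02,0.01,0],[-0.27,-0.02,0.01,0],[-0.27,-0.02,0.01,0],[-0.27,-0.02,0.01,0],[-0.27,-0.02,0.01,0],[-0.27,-0.02,0.01,0],[-0.27,-0.02,0.01,0],[-0.27,-0.02,0.01,0]], claw=0.04)

```text
time: 11.8
eef_pos: [0.5373, -0.1263, 0.4223]
eef_rot: [-3.139, 0.002, 1.657]
force: [0.9, -0.4, -0.5]
width: 0.424
finger_force: 0.0
```

Request:
apply_moves(moves=[[-0.24,-0.02,0.02,0],[-0.24,-0.02,0.02,0],[-0.24,-0.02,0.02,0],[-0.24,-0.02,0.02,0],[-0.24,-0.02,0.02,0],[-0.24,-0.02,0.02,0],[-0.24,-0.02,0.02,0],[-0.24,-0.02,0.02,0]])

```text
time: 12.47
eef_pos: [0.5399, -0.3633, 0.4015]
eef_rot: [-3.138, -0.0, 1.661]
force: [-0.2, 0.2, 0.1]
width: 0.426
finger_force: 0.0
```

```bash
python3 -c "
from h import *
go(.49,-.36,.40,95.9)
c=cam('wrist');np.savez('w7.npz',**c);save(c,'w7',1.25)
for p in [(.5695,-.344,.132),(.406,-.3555,.132)]: print(proj(c,p)*1.25)"
```

```text
t 12.47 pos [ 0.5399 -0.3633  0.4015] yaw 95.16 -> move [ 0.0078 -0.0494  0.0017] turn -0.74 F [-0.2  0.2  0.1] w 0.04
[443.41572031 215.21976514]
[239.7704017  210.99833787]
```

View pics/w7.png

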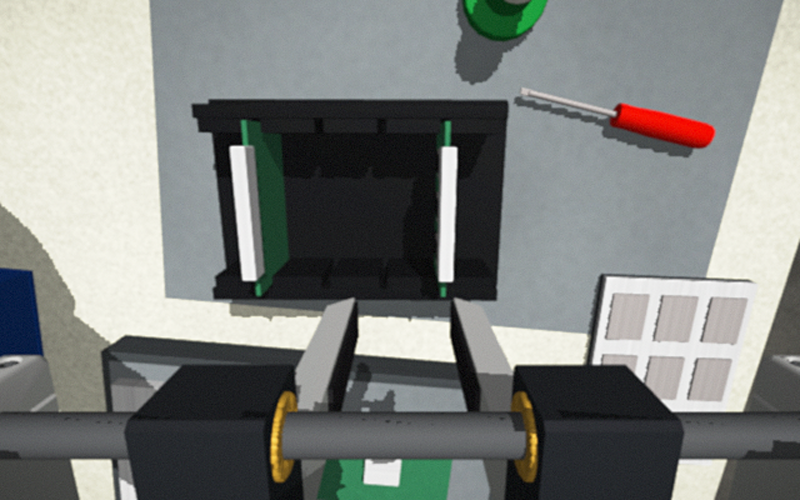

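The two silver bars are at display px (243,213) and (449,214).

```bash
python3 -c "
from h import *
c=dict(np.load('w7.npz'));hsv=cv2.cvtColor(c['im'],cv2.COLOR_RGB2HSV)
m=((hsv[...,1]<40)&(hsv[...,2]>150)).astype(np.uint8);m[:,:170]=0;m[:105]=0;m[235:]=0;m[:,380:]=0
for k in cv2.findContours(m,0,1)[0]:
  if cv2.contourArea(k)<300: continue
  b=cv2.boxPoints(cv2.minAreaRect(k));w=np.array([ray(c,*p,.132) for p in b])
  ce=w.mean(0);o=w[np.argsort(w[:,1])];d=(o[2]+o[3]-o[0]-o[1])/2
  print(ce.round(4),'len',np.linalg.norm(d).round(4),'wid',np.linalg.norm(o[2]-o[3]).round(4),'yaw',np.degrees(np.arctan2(-d[0],d[1])).round(2))
  go(*ce[:2],.25,90+np.degrees(np.arctan2(-d[0],d[1])))
"
```

```text
[ 0.3884 -0.3723  0.132 ] len 0.0956 wid 0.0088 yaw -1.04
t 12.52 pos [ 0.5406 -0.3616  0.402 ] yaw 95.3 -> move [ 0.0034 -0.1523  0.1523] turn 6.34 F [0.7 0.3 1. ] w 0.0401
[ 0.5727 -0.3447  0.132 ] len 0.1099 wid 0.012 yaw 5.18
t 12.52 pos [ 0.5406 -0.3616  0.402 ] yaw 95.3 -> move [0.0138 0.0338 0.152 ] turn 0.12 F [0.7 0.3 1. ] w 0.0401
[ 0.4086 -0.3591  0.132 ] len 0.1096 wid 0.0133 yaw 4.11
t 12.52 pos [ 0.5406 -0.3616  0.402 ] yaw 95.3 -> move [ 0.0146 -0.1309  0.1523] turn 1.19 F [0.7 0.3 1. ] w 0.0401
```

Request:
apply_moves(moves=[[0.014,0.034,0.03,0],[0.014,0.034,0.07,0],[0.014,0.034,0.11,0],[0.014,0.034,0.14,0],[0.014,0.034,0.17,0],[0.014,0.034,0.2,0],[0.014,0.034,0.204,0],[0.014,0.034,0.204,0]])

```text
time: 13.18
eef_pos: [0.5731, -0.3427, 0.1983]
eef_rot: [-3.139, -0.002, 1.666]
force: [0.0, -0.4, 0.8]
width: 0.426
finger_force: 0.0
```

Request:
apply_moves(moves=[[0,0,0,0],[0,0,0,0],[0,0,0,0],[0,0,0,0],[0,0,0,0],[0,0,0,0],[0,0,0,0],[0,0,0,0]], claw=0.0, force=30)

```text
time: 13.85
eef_pos: [0.5732, -0.3445, 0.2006]
eef_rot: [3.141, 0.0, 1.664]
force: [-2.2, 2.2, 8.7]
width: 0.126
finger_force: 30.0
```

Request:
apply_moves(moves=[[0,0,-0.01,0],[0,0,-0.03,0],[0,0,-0.055,0],[0,0,-0.08,0],[0,0,-0.11,0],[0,0,-0.14,0],[0,0,-0.16,0],[0,0,-0.16,0]])

```text
time: 14.52
eef_pos: [0.5735, -0.3452, 0.3648]
eef_rot: [3.136, 0.003, 1.664]
force: [-0.1, 0.6, -2.5]
width: 0.126
finger_force: 30.0
```

```bash
python3 -c "
from h import *
go(.6224,.2476,.36,95.35)"
```

```text
t 14.52 pos [ 0.5735 -0.3452  0.3648] yaw 95.34 -> move [0.5857 0.1039 0.0034] turn -0.01 F [-0.1  0.6 -2.5] w 0.0118
```

Request:
apply_moves(moves=[[0.02,0.01,0,0],[0.05,0.015,0,0],[0.085,0.02,0,0],[0.12,0.025,0,0],[0.16,0.03,0,0],[0.2,0.035,0,0],[0.24,0.04,0,0],[0.28,0.05,0,0]])

```text
time: 15.18
eef_pos: [0.5956, -0.0592, 0.3594]
eef_rot: [-3.141, -0.0, 1.664]
force: [1.0, 0.0, -2.7]
width: 0.12
finger_force: 30.0
```

Request:
apply_moves(moves=[[0.04,0.01,0,0],[0.08,0.015,0,0],[0.12,0.02,0,0],[0.16,0.03,0,0],[0.2,0.04,0,0],[0.24,0.05,0,0],[0.27,0.053,0,0],[0.29,0.053,0,0]])

```text
time: 15.85
eef_pos: [0.6216, 0.2369, 0.3584]
eef_rot: [-3.14, -0.0, 1.668]
force: [-0.6, -1.2, -2.4]
width: 0.126
finger_force: 30.0
```

```bash
python3 -c "
from h import *
go(.6224,.2476,.3,95.35)"
```

```text
t 15.85 pos [0.6216 0.2369 0.3584] yaw 95.55 -> move [0.0105 0.0019 0.0584] turn 0.2 F [-0.6 -1.2 -2.4] w 0.0119
```

Request:
apply_moves(moves=[[0.005,0.001,0.02,0],[0.008,0.001,0.045,0],[0.008,0.001,0.05,0],[0.008,0.001,0.05,0],[0.008,0.001,0.05,0]])

```text
time: 16.27
eef_pos: [0.6228, 0.2403, 0.3102]
eef_rot: [3.142, 0.0, 1.664]
force: [0.1, 0.6, -1.4]
width: 0.127
finger_force: 30.0
```

```bash
python3 -c "
from h import *
go(.6224,.2476,.2,95.35)
c=cam('wrist');save(c,'w8',1.25)"
```

```text
t 16.27 pos [0.6228 0.2403 0.3102] yaw 95.32 -> move [0.0074 0.0003 0.1102] turn -0.03 F [ 0.1  0.6 -1.4] w 0.0119
```

View pics/w8.png

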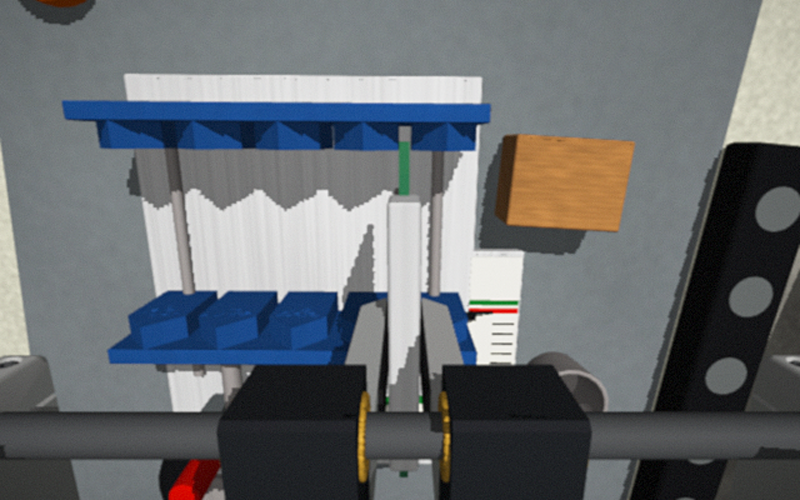

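Board end at display u≈404 over the slot-4 gap at u≈410, so it is inside the funnel. Lowering it.

Request:
apply_moves(moves=[[0.0075,0,0,0],[0.0075,0,0.01,0],[0.0075,0,0.025,0],[0.0075,0,0.04,0],[0.0075,0,0.05,0],[0.0075,0,0.06,0],[0.0075,0,0.07,0],[0.0075,0,0.07,0]])

```text
time: 16.98
eef_pos: [0.6213, 0.2483, 0.2375]
eef_rot: [-3.139, 0.001, 1.664]
force: [0.0, -0.2, -3.1]
width: 0.126
finger_force: 30.0
```

```bash
python3 -c "
from h import *
go(.6224,.2476,.2,95.35)"
```

```text
t 16.98 pos [0.6213 0.2483 0.2375] yaw 95.36 -> move [-0.0008  0.0011  0.0375] turn 0.01 F [ 0.  -0.2 -3.1] w 0.0119
```

Request:
apply_moves(moves=[[0,0,0.008,0],[0,0,0.016,0],[0,0,0.024,0],[0,0,0.03,0],[0,0,0.035,0],[0,0,0.038,0],[0,0,0.038,0]])

```text
time: 17.57
eef_pos: [0.6219, 0.2483, 0.2011]
eef_rot: [-3.141, 0.0, 1.664]
force: [0.6, -0.7, -2.7]
width: 0.125
finger_force: 30.0
```

Request:
apply_moves(moves=[[0,0,0.001,0],[0,0,0.002,0],[0,0,0.003,0],[0,0,0.003,0]])

```text
time: 17.9
eef_pos: [0.6227, 0.2484, 0.2004]
eef_rot: [3.139, -0.001, 1.664]
force: [-3.4, -1.4, 17.5]
width: 0.125
finger_force: 30.0
```

Floor contact at z 0.2004. Opening and lifting away.

Request:
apply_moves(moves=[[0,0,0,0],[0,0,0,0],[0,0,0,0],[0,0,0,0],[0,0,-0.01,0],[0,0,-0.04,0],[0,0,-0.08,0],[0,0,-0.11,0]], claw=0.04)

```text
time: 18.57
eef_pos: [0.622, 0.2481, 0.3117]
eef_rot: [3.14, -0.0, 1.664]
force: [-0.3, -0.4, 0.5]
width: 0.425
finger_force: 0.0
```

```bash
python3 -c "
from h import *
go(.408,-.3575,.32,95.2)"
```

```text
t 18.57 pos [0.622  0.2481 0.3117] yaw 95.34 -> move [-0.5831 -0.2694 -0.0086] turn 0.14 F [-0.3 -0.4  0.5] w 0.04
```

Request:
apply_moves(moves=[[-0.29,-0.135,-0.01,0],[-0.29,-0.135,-0.01,0],[-0.29,-0.135,-0.01,0],[-0.29,-0.135,-0.01,0],[-0.29,-0.135,-0.01,0],[-0.29,-0.135,-0.01,0],[-0.29,-0.135,-0.01,0],[-0.29,-0.135,-0.01,0]])

```text
time: 19.23
eef_pos: [0.513, -0.0566, 0.3196]
eef_rot: [3.141, -0.0, 1.662]
force: [0.1, -0.4, 0.7]
width: 0.42
finger_force: 0.0
```

Request:
apply_moves(moves=[[-0.29,-0.135,0,0],[-0.29,-0.135,0,0],[-0.29,-0.135,0,0],[-0.29,-0.135,0,0],[-0.29,-0.135,0,0],[-0.29,-0.135,0,0],[-0.29,-0.135,0,0],[-0.29,-0.135,0,0]])

```text
time: 19.9
eef_pos: [0.4051, -0.3577, 0.3195]
eef_rot: [3.141, 0.001, 1.662]
force: [1.4, 0.4, -0.4]
width: 0.421
finger_force: 0.0
```

```bash
python3 -c "
from h import *
go(.4085,-.3593,.2,95.2)"
```

```text
t 19.9 pos [ 0.4051 -0.3577  0.3195] yaw 95.21 -> move [-0.0018  0.0031  0.1195] turn 0.01 F [ 1.4  0.4 -0.4] w 0.0396
```

Request:
apply_moves(moves=[[-0.002,0.003,0.03,0],[-0.002,0.003,0.06,0],[-0.002,0.003,0.09,0],[-0.002,0.003,0.115,0],[-0.002,0.003,0.12,0],[-0.002,0.003,0.12,0]])

```text
time: 20.4
eef_pos: [0.4101, -0.3559, 0.1982]
eef_rot: [-3.14, -0.001, 1.664]
force: [0.7, 0.2, 0.6]
width: 0.427
finger_force: 0.0
```

Request:
apply_moves(moves=[[0,0,0,0],[0,0,0,0],[0,0,0,0],[0,0,0,0],[0,0,0,0],[0,0,0,0],[0,0,0,0],[0,0,0,0]], claw=0.0)

```text
time: 21.07
eef_pos: [0.4103, -0.3562, 0.1993]
eef_rot: [3.141, 0.0, 1.664]
force: [-4.1, 2.4, 12.6]
width: 0.123
finger_force: 30.0
```

Request:
apply_moves(moves=[[0,0,-0.01,0],[0,0,-0.03,0],[0,0,-0.055,0],[0,0,-0.08,0],[0,0,-0.11,0],[0,0,-0.14,0],[0,0,-0.16,0],[0,0,-0.16,0]])

```text
time: 21.73
eef_pos: [0.4108, -0.357, 0.3629]
eef_rot: [3.137, 0.003, 1.664]
force: [0.4, 0.3, -3.6]
width: 0.123
finger_force: 30.0
```

```bash
python3 -c "
from h import *
go(.5129,.2372,.36,95.35)"
```

```text
t 21.73 pos [ 0.4108 -0.357   0.3629] yaw 95.34 -> move [0.5821 0.1569 0.0019] turn -0.01 F [ 0.4  0.3 -3.6] w 0.0115
```

Request:
apply_moves(moves=[[0.02,0.01,0,0],[0.05,0.02,0,0],[0.085,0.03,0,0],[0.12,0.04,0,0],[0.16,0.05,0,0],[0.2,0.06,0,0],[0.24,0.07,0,0],[0.28,0.08,0,0]])

```text
time: 22.4
eef_pos: [0.4633, -0.0677, 0.3582]
eef_rot: [-3.141, -0.0, 1.664]
force: [1.5, 0.2, -2.8]
width: 0.129
finger_force: 30.0
```

Request:
apply_moves(moves=[[0.04,0.01,0,0],[0.08,0.02,0,0],[0.12,0.03,0,0],[0.16,0.04,0,0],[0.2,0.055,0,0],[0.24,0.07,0,0],[0.28,0.077,0,0],[0.305,0.077,0,0]])

```text
time: 23.07
eef_pos: [0.5117, 0.2452, 0.3572]
eef_rot: [-3.14, 0.0, 1.667]
force: [-0.5, 0.1, -3.6]
width: 0.124
finger_force: 30.0
```

```bash
python3 -c "
from h import *
go(.5129,.24,.24,95.35)"
```

```text
t 23.07 pos [0.5117 0.2452 0.3572] yaw 95.51 -> move [-0.0053  0.0008  0.1172] turn 0.16 F [-0.5  0.1 -3.6] w 0.0117
```

Request:
apply_moves(moves=[[-0.006,0.001,0.015,0],[-0.006,0.001,0.04,0],[-0.006,0.001,0.045,0],[-0.006,0.001,0.045,0]])

```text
time: 23.4
eef_pos: [0.5128, 0.2348, 0.3118]
eef_rot: [-3.138, 0.002, 1.664]
force: [-0.9, -0.1, -2.1]
width: 0.127
finger_force: 30.0
```

```bash
python3 -c "
from h import *
go(.5129,.24,.24,95.35)"
```

```text
t 23.4 pos [0.5128 0.2348 0.3118] yaw 95.34 -> move [0.0053 0.0008 0.0717] turn -0.01 F [-0.9 -0.1 -2.1] w 0.0119
```

Request:
apply_moves(moves=[[0.005,0.001,0,0],[0.005,0.001,0.01,0],[0.005,0.001,0.025,0],[0.005,0.001,0.04,0],[0.005,0.001,0.05,0],[0.005,0.001,0.06,0],[0.005,0.001,0.07,0],[0.005,0.001,0.072,0]])

```text
time: 24.07
eef_pos: [0.5138, 0.2402, 0.2401]
eef_rot: [-3.14, 0.001, 1.664]
force: [-0.5, 0.2, -3.6]
width: 0.129
finger_force: 30.0
```

```bash
python3 -c "
from h import *
go(.5129,.24,.2,95.35)"
```

```text
t 24.07 pos [0.5138 0.2402 0.2401] yaw 95.37 -> move [-0.     -0.0009  0.0401] turn 0.02 F [-0.5  0.2 -3.6] w 0.0121
```

Request:
apply_moves(moves=[[0,0,0.008,0],[0,0,0.016,0],[0,0,0.024,0],[0,0,0.031,0],[0,0,0.036,0],[0,0,0.04,0],[0,0,0.041,0],[0,0,0.042,0]])

```text
time: 24.73
eef_pos: [0.5143, 0.2403, 0.1995]
eef_rot: [3.142, 0.0, 1.664]
force: [-0.8, -1.3, 9.1]
width: 0.128
finger_force: 30.0
```

Request:
apply_moves(moves=[[0,0,0,0],[0,0,0,0],[0,0,0,0],[0,0,0,0],[0,0,-0.01,0],[0,0,-0.04,0],[0,0,-0.08,0],[0,0,-0.12,0]], claw=0.05)

```text
time: 25.4
eef_pos: [0.5138, 0.2398, 0.3214]
eef_rot: [-3.141, 0.001, 1.664]
force: [-0.0, 0.9, 0.5]
width: 0.535
finger_force: 0.0
```

```bash
python3 han.py; python3 -c "
from h import *
go(.489,.07,.3,95.35)
c=cam('wrist');save(c,'w9',1.25)"
```

```text
top [316 217   8   9  51] top [0.489  0.0688 0.147 ] mid [0.4903 0.0686 0.121 ] r 0.04 0.04 ang 94.0
wrist [263 367  26  33 651] top [0.4901 0.0779 0.147 ] mid [0.4883 0.0547 0.121 ] r 0.049 0.026 ang 92.0
t 25.5 pos [0.5159 0.2406 0.3264] yaw 95.34 -> move [-0.1675 -0.0429  0.0253] turn -0.01 F [ 0.9 -0.2 -0.5] w 0.05
```

View pics/w9.png

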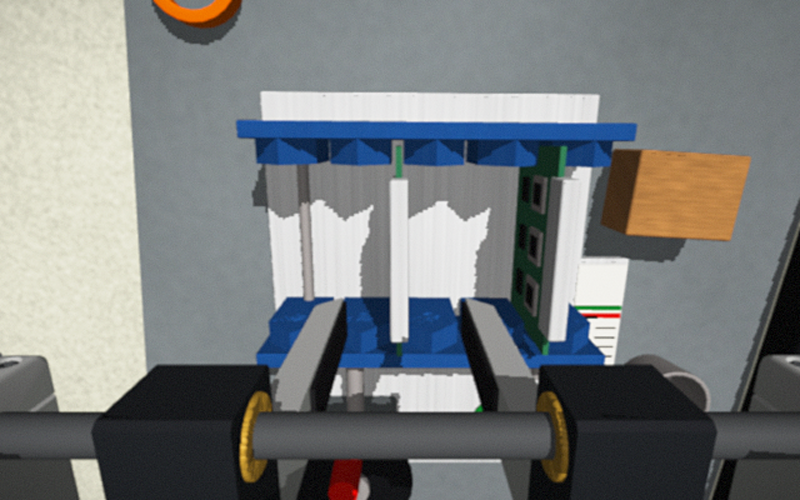

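Both boards stand upright in slots (display u≈398 and 560). Returning to the handle at about (0.489, 0.069).

Request:
apply_moves(moves=[[-0.168,-0.043,0.02,0],[-0.168,-0.043,0.02,0],[-0.168,-0.043,0.02,0],[-0.168,-0.043,0.02,0],[-0.168,-0.043,0.02,0],[-0.168,-0.043,0.02,0],[-0.168,-0.043,0.03,0],[-0.168,-0.043,0.03,0]])

```text
time: 26.22
eef_pos: [0.4866, 0.07, 0.2878]
eef_rot: [-3.14, 0.0, 1.666]
force: [-0.2, -0.0, -0.8]
width: 0.534
finger_force: 0.0
```

```bash
python3 -c "
from h import *
go(.489,.0695,.204,95.35)"; python3 han.py
```

```text
t 26.22 pos [0.4866 0.07   0.2878] yaw 95.44 -> move [-0.0007  0.0025  0.0838] turn 0.09 F [-0.2 -0.  -0.8] w 0.0502
wrist [ 311  198   33   47 1247] top [0.4887 0.0746 0.147 ] mid [0.4897 0.0665 0.121 ] r 0.046 0.038 ang 94.0
```

Request:
apply_moves(moves=[[0,0.0025,0.03,0],[0,0.0025,0.06,0],[0,0.0025,0.084,0],[0,0.0025,0.084,0],[0,0.0025,0.084,0]])

```text
time: 26.73
eef_pos: [0.4894, 0.0696, 0.2053]
eef_rot: [-3.14, 0.001, 1.665]
force: [0.5, -0.9, 0.7]
width: 0.533
finger_force: 0.0
```

Request:
apply_moves(moves=[[0,0,0,0],[0,0,0,0],[0,0,0,0],[0,0,0,0],[0,0,0,0],[0,0,0,0],[0,0,0,0],[0,0,0,0]], claw=0.0, force=40)

```text
time: 27.4
eef_pos: [0.4898, 0.0693, 0.2061]
eef_rot: [3.141, -0.0, 1.664]
force: [-1.3, 0.4, 8.6]
width: 0.231
finger_force: 40.0
```

```bash
sed -i 's/\.4910,\.0305/.4915,.0300/' circ.py; python3 circ.py 30 8
```

```text
r 0.0393 ang 92.5 F [-1.3  0.4  8.6] w 0.2310029272890198
[[-0.0057, 0.0197, 0, 0], [-0.0211, 0.0336, 0, 0], [-0.0413, 0.038, 0, 0], [-0.061, 0.0316, 0, 0], [-0.0749, 0.0163, 0, 0], [-0.0792, -0.004, 0, 0], [-0.0729, -0.0237, 0, 0], [-0.0575, -0.0376, 0, 0]]
```

Request:
apply_moves(moves=[[-0.0055,0.0195,0,0],[-0.021,0.0335,0,0],[-0.041,0.038,0,0],[-0.061,0.0315,0,0],[-0.075,0.0165,0,0],[-0.079,-0.004,0,0],[-0.073,-0.0235,0,0],[-0.0575,-0.0375,0,0]])

```text
time: 28.07
eef_pos: [0.458, 0.0074, 0.2063]
eef_rot: [3.137, -0.0, 1.662]
force: [30.2, 11.9, -10.8]
width: 0.228
finger_force: 40.0
```

```bash
python3 circ.py 25 2
```

```text
r 0.0404 ang -146.0 F [ 30.2  11.9 -10.8] w 0.22811057136296342
[[0.0168, -0.0045, 0, 0], [0.0339, -0.0019, 0, 0]]
```

Request:
apply_moves(moves=[[0.017,-0.003,0,0],[0.034,0.0,0,0],[0.034,0.0,0,0]])

```text
time: 28.32
eef_pos: [0.4556, 0.0446, 0.2063]
eef_rot: [3.138, -0.0, 1.667]
force: [5.8, 0.9, 2.3]
width: 0.223
finger_force: 40.0
```

Request:
apply_moves(moves=[[0,0,0,0],[0,0,0,0],[0,0,0,0],[0,0,-0.03,0],[0,0,-0.07,0],[0,0.03,-0.1,0],[0,0.06,-0.12,0],[0,0.1,-0.12,0]], claw=0.05)

```text
time: 28.98
eef_pos: [0.5555, 0.0516, 0.3305]
eef_rot: [3.135, -0.002, 1.664]
force: [-0.7, -0.3, 1.1]
width: 0.533
finger_force: 0.0
```

```bash
python3 -c "
from h import *
go(.65,.092,.33,95.3)"
```

```text
t 28.98 pos [0.5555 0.0516 0.3305] yaw 95.37 -> move [0.0314 0.0979 0.0012] turn 0.07 F [-0.7 -0.3  1.1] w 0.0501
```

Request:
apply_moves(moves=[[0.015,0.04,0,0],[0.031,0.08,0,0],[0.031,0.098,0,0],[0.031,0.098,0,0],[0.031,0.098,0,0]])

```text
time: 29.4
eef_pos: [0.6489, 0.0911, 0.3244]
eef_rot: [-3.14, 0.001, 1.664]
force: [0.3, -0.9, -0.4]
width: 0.531
finger_force: 0.0
```

```bash
python3 -c "
from h import *
go(.65,.09,.33,95.3)
c=cam('wrist');u,v=map(int,proj(c,[.69,.17,.02]));im=cv2.cvtColor(c['im'],cv2.COLOR_RGB2BGR)
cv2.imwrite('pics/s10.png',cv2.resize(im[v-40:v+60,u-80:u+80],None,fx=5,fy=5,interpolation=cv2.INTER_CUBIC))
c=cam('top');hsv=cv2.cvtColor(c['im'],cv2.COLOR_RGB2HSV);H,S,V=[hsv[...,i].astype(int) for i in range(3)]
k,l,s,ce=cv2.connectedComponentsWithStats(((H>45)&(H<80)&(S>120)&(V>50)).astype(np.uint8))
for i in range(1,k):
  if s[i,4]>30: print(s[i],ray(c,*ce[i],.03).round(3))
"
```

```text
t 29.4 pos [0.6489 0.0911 0.3244] yaw 95.32 -> move [-0.0012  0.001  -0.0056] turn 0.02 F [ 0.3 -0.9 -0.4] w 0.0499
[380 164  28  27 520] [ 0.613 -0.143  0.03 ]
[590 169  10   8  39] [ 0.609 -0.708  0.03 ]
[558 170  47  55 903] [ 0.536 -0.661  0.03 ]
[369 220  19  19 263] [ 0.469 -0.093  0.03 ]
```

View pics/s10.png

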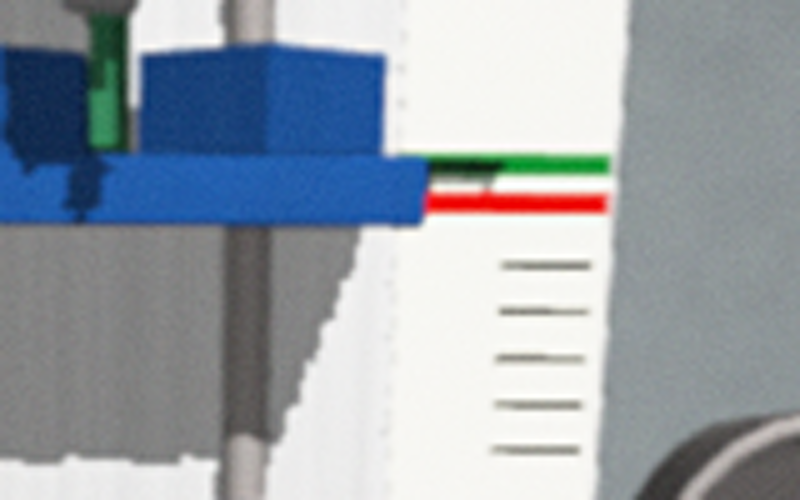

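The pointer at v≈168 against the green stripe at v≈165 is within 1 mm. Now the small marker at (0.469, -0.093).

Request:
apply_moves(moves=[[-0.174,-0.196,0.02,0],[-0.174,-0.196,0.02,0],[-0.174,-0.196,0.02,0],[-0.174,-0.196,0.02,0],[-0.174,-0.196,0.02,0],[-0.174,-0.196,0.02,0],[-0.174,-0.196,0.02,0],[-0.174,-0.196,0.02,0]], claw=0.07)

```text
time: 30.17
eef_pos: [0.4668, -0.1026, 0.306]
eef_rot: [3.141, -0.001, 1.66]
force: [0.8, 0.6, -0.2]
width: 0.745
finger_force: 0.0
```

```bash
cat > mk.py <<'E'
from h import *
c=cam('wrist');save(c,'w11',1.25);hsv=cv2.cvtColor(c['im'],cv2.COLOR_RGB2HSV);H,S,V=[hsv[...,i].astype(int) for i in range(3)]
m=((H>45)&(H<80)&(S>120)&(V>40)).astype(np.uint8);m=cv2.morphologyEx(m,cv2.MORPH_CLOSE,np.ones((9,9)))
k,l,s,ce=cv2.connectedComponentsWithStats(m)
for i in range(1,k):
  if s[i,4]>100:
    ys,xs=np.nonzero(l==i); P=np.array([ray(c,u,v,.014) for u,v in zip(xs,ys)])
    print(s[i],'z14 x',P[:,0].min().round(4),P[:,0].max().round(4),'y',P[:,1].min().round(4),P[:,1].max().round(4),'cen@.03',ray(c,*ce[i],.03).round(4))
E
python3 mk.py; python3 -c "
from h import *
go(.469,-.092,.20,95.3)"
```

```text
[ 474   16   77   82 1366] z14 x 0.6044 0.6796 y 0.0041 0.0788 cen@.03 [0.6326 0.0395 0.03  ]
[ 301  152   51   52 2044] z14 x 0.4426 0.497 y -0.1232 -0.0676 cen@.03 [ 0.4694 -0.092   0.03  ]
[ 414  197   92   86 5300] z14 x 0.573 0.6828 y -0.2023 -0.1037 cen@.03 [ 0.6184 -0.1462  0.03  ]
t 30.22 pos [ 0.4684 -0.1008  0.3061] yaw 95.22 -> move [0.0086 0.0013 0.1061] turn -0.08 F [1.1 0.9 0.1] w 0.0701
```

View pics/w11.png

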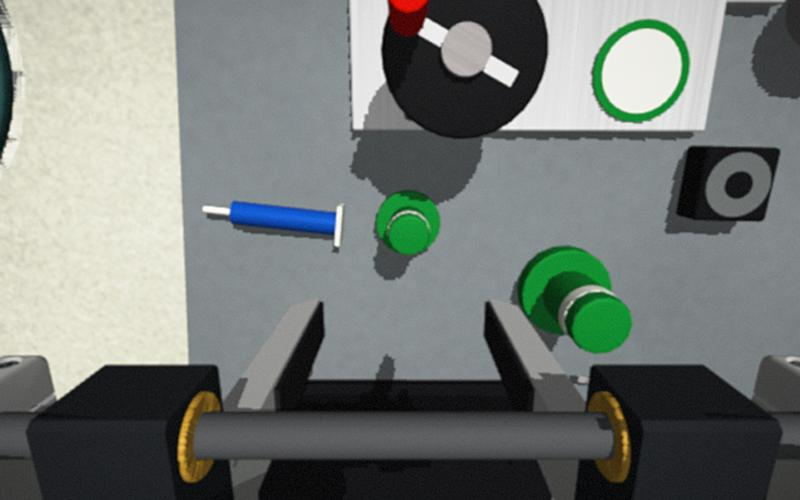

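The pad ring gives centre (0.642, 0.0415) and diameter 75 mm. The marker is at (0.470, -0.0955). The syringe's end is near, so I'll go down with a 50 mm opening.

Request:
apply_moves(moves=[[0.005,0.002,0.03,0],[0.005,0.002,0.06,0],[0.005,0.002,0.09,0],[0.005,0.002,0.1,0],[0.005,0.002,0.1,0],[0.005,0.002,0.1,0]], claw=0.05)

```text
time: 30.72
eef_pos: [0.4717, -0.0945, 0.2063]
eef_rot: [-3.142, 0.0, 1.665]
force: [0.3, 0.0, 0.5]
width: 0.532
finger_force: 0.0
```

```bash
python3 mk.py; python3 -c "
from h import *
go(.4698,-.0955,.12,95.3)"
```

```text
[ 523    0  108  103 2401] z14 x 0.6041 0.6798 y 0.0039 0.0747 cen@.03 [0.6301 0.0347 0.03  ]
[ 287  174   68   77 3886] z14 x 0.4425 0.497 y -0.1308 -0.0668 cen@.03 [ 0.4695 -0.0921  0.03  ]
[ 435  233  101   60 4681] z14 x 0.5719 0.6585 y -0.1595 -0.1025 cen@.03 [ 0.6025 -0.1247  0.03  ]
[526 295  47  35 673] z14 x 0.6542 0.7027 y -0.1855 -0.1545 cen@.03 [ 0.6678 -0.1601  0.03  ]
t 30.77 pos [ 0.472  -0.0946  0.2068] yaw 95.37 -> move [-0.0007 -0.0024  0.0868] turn 0.07 F [0.4 0.2 1. ] w 0.0501
```

Request:
apply_moves(moves=[[0,-0.002,0.02,0],[0,-0.002,0.045,0],[0,-0.002,0.07,0],[0,-0.002,0.087,0],[0,-0.002,0.087,0]])

```text
time: 31.18
eef_pos: [0.4691, -0.0946, 0.1175]
eef_rot: [-3.14, -0.0, 1.665]
force: [0.0, 0.1, -0.4]
width: 0.531
finger_force: 0.0
```

Request:
apply_moves(moves=[[0,0,0,0],[0,0,0,0],[0,0,0,0],[0,0,0,0],[0,0,0,0],[0,0,0,0]], claw=0.0, force=20)

```text
time: 31.68
eef_pos: [0.4702, -0.0949, 0.12]
eef_rot: [3.139, 0.0, 1.665]
force: [-1.2, 0.8, 13.1]
width: 0.336
finger_force: 20.0
```

Request:
apply_moves(moves=[[0,0,-0.01,0],[0,0,-0.03,0],[0,0,-0.06,0],[0,0,-0.09,0],[0,0,-0.12,0],[0,0,-0.15,0],[0,0,-0.16,0],[0,0,-0.16,0]])

```text
time: 32.35
eef_pos: [0.47, -0.095, 0.2814]
eef_rot: [3.137, -0.0, 1.664]
force: [-0.3, -0.6, -1.8]
width: 0.338
finger_force: 20.0
```

```bash
python3 -c "
from h import *
go(.642,.0415,.28,95.3)"
```

```text
t 32.35 pos [ 0.47   -0.095   0.2814] yaw 95.36 -> move [0.1199 0.184  0.0023] turn 0.06 F [-0.3 -0.6 -1.8] w 0.0318
```

Request:
apply_moves(moves=[[0.015,0.02,0,0],[0.03,0.05,0,0],[0.05,0.08,0,0],[0.07,0.11,0,0],[0.095,0.145,0,0],[0.11,0.17,0,0],[0.12,0.184,0,0],[0.12,0.184,0,0]])

```text
time: 33.02
eef_pos: [0.6426, 0.0451, 0.2759]
eef_rot: [-3.139, -0.0, 1.668]
force: [-0.0, 0.5, -2.7]
width: 0.335
finger_force: 20.0
```

```bash
python3 -c "
from h import *
go(.642,.0415,.136,95.3)"
```

```text
t 33.02 pos [0.6426 0.0451 0.2759] yaw 95.57 -> move [-0.0035 -0.0007  0.1399] turn 0.27 F [-0.   0.5 -2.7] w 0.0315
```

Request:
apply_moves(moves=[[-0.002,0,0.03,0],[-0.002,0,0.06,0],[-0.002,0,0.09,0],[-0.002,0,0.11,0],[-0.002,0,0.125,0],[-0.002,0,0.133,0],[-0.002,0,0.138,0],[-0.002,0,0.138,0]])

```text
time: 33.68
eef_pos: [0.6409, 0.0394, 0.1396]
eef_rot: [-3.14, 0.0, 1.664]
force: [-0.1, -0.3, -2.0]
width: 0.342
finger_force: 20.0
```

```bash
python3 -c "
from h import *
go(.642,.0415,.134,95.3)"
```

```text
t 33.68 pos [0.6409 0.0394 0.1396] yaw 95.34 -> move [0.002  0.0013 0.0056] turn 0.04 F [-0.1 -0.3 -2. ] w 0.0321
```

Request:
apply_moves(moves=[[0.002,0.001,0.002,0],[0.002,0.001,0.004,0],[0.002,0.001,0.006,0],[0.002,0.001,0.0065,0],[0.002,0.001,0.0065,0]])

```text
time: 34.1
eef_pos: [0.6424, 0.0419, 0.1342]
eef_rot: [3.141, 0.0, 1.664]
force: [-0.3, -0.0, -1.5]
width: 0.336
finger_force: 20.0
```

Request:
apply_moves(moves=[[0,0,0.001,0],[0,0,0.0015,0],[0,0,0.002,0],[0,0,0.002,0]])

```text
time: 34.43
eef_pos: [0.6424, 0.0417, 0.1337]
eef_rot: [3.141, -0.001, 1.664]
force: [-11.1, 1.3, 23.3]
width: 0.334
finger_force: 20.0
```

Seated. Release and retreat.

Request:
apply_moves(moves=[[0,0,0,0],[0,0,0,0],[0,0,0,0],[0,0,0,0],[0,0,-0.03,0],[0,0,-0.07,0],[0,0,-0.11,0],[0,0,-0.15,0]], claw=0.06)

```text
time: 35.1
eef_pos: [0.6419, 0.0417, 0.2836]
eef_rot: [-3.141, 0.0, 1.664]
force: [1.1, 0.5, 0.4]
width: 0.639
finger_force: 0.0
```

Request:
apply_moves(moves=[[-0.06,0,-0.03,0],[-0.06,0,-0.03,0],[-0.06,0,-0.03,0],[-0.06,0,-0.03,0],[-0.06,0,-0.03,0],[-0.06,0,-0.03,0]])

```text
time: 35.6
eef_pos: [0.6477, -0.0167, 0.3111]
eef_rot: [-3.14, -0.0, 1.666]
force: [1.2, -0.1, -0.2]
width: 0.637
finger_force: 0.0
```

```bash
python3 mk.py; python3 -c "
from h import *
go(0,0,0,95)"
```

```text
[ 288   92   71   73 4015] z14 x 0.6052 0.6792 y 0.0045 0.0784 cen@.03 [0.6422 0.043  0.03  ]
[ 256  252   64   78 3796] z14 x 0.5812 0.6554 y -0.2056 -0.101 cen@.03 [ 0.6179 -0.143   0.03  ]
t 35.65 pos [ 0.6477 -0.0167  0.3112] yaw 95.44 -> move [ 0.078  -0.6428  0.312 ] turn 0.44 F [-0.3 -0.   0.2] w 0.0599
```

```bash
python3 -c "
from plant import env
print(env.close_job())"
```

```text
the job is handed in; nothing more can be done
None
```

The job is handed in at about 36 s on the robot's clock: both boards stand in their own carrier slots, the pointer was within about 1 mm of the middle of the green mark, and the small status marker is on the pad; the hand-in call returned no verdict.

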